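# Hold a tube rack against the sprung stop of its drawer

## Robot

A 6-joint arm with a two-finger parallel gripper is mounted at the origin on a cart in front of the work surface, level with it; the furniture and walls round the work are solid. World frame = base frame: x ahead of the robot, y to its left, z up, the work surface at z = 0. Lengths are in m, angles in rad, forces in N, time in s.
With the tool pointing down it reaches from about 0.325 to 0.875 m from the base axis. Payload 4.4 kg.
Tool frame: the origin (TCP) lies on the centre line of the jaws, within the pads' length; the fingertips stand 8 mm ahead of it and the grasp point (between the pads) lies 11 mm behind it; z points along the fingers, y is the line along which they close (so a half turn about z gives the same grasp; the last joint's range is limited). The gripper opens to 85 mm and grips with 20 to 120 N. Pads are 22 mm wide; open, the fingers measure 114 mm over their backs; the gripper's body (76 mm by 85 mm) begins 54 mm behind the grasp point. The pads swing forward as they close: fully open they stand 13 mm farther back than shut.
Start: joints at [-1.254, 0.207, 1.542, -0, 1.393, -0.15], TCP at [0.259, -0.513, 0.239] pointing down, gripper open.
Joint ranges: [-2.73, 2.73], [-0.86, 2.22], [0.23, 2.46], [-1.11, 4.25], [0.08, 2.63], [-2.82, 2.82]. Speed limits (rad/s): [2.79, 2.79, 3.14, 3.14, 3.14, 3.14].

## Interface

Orientations are given as a rotation vector (axis times angle).
In Python, from bench import env gives the robot as it stands. The module is installed in compiled form; this text tells all that it offers.
- The arm moves only by the tool step_arm, never from a script. Its argument "deltas" is a list of rows, each a list of 7 numbers: the shift along the tool's x, y, z in mm, then the turn, a rotation vector about the tool's x, y, z in degrees, then the opening, from -1 (shut) to 1 (fully open). In form: [[dx, dy, dz, wx, wy, wz, jaw], ...]. A call has 1 to 10 rows; each row shifts and turns the commanded pose from where the row before left it, along the tool's axes as they then stand; what a row does not reach is not made up. A row lasts 1/8 s, in which the tool goes at most 62.5 mm and 10.7 degrees, less where a joint would pass 70% of its speed; a pose out of reach is approached as far as the arm can. A call is refused whole if a number of a shift passes 62.5 or a number of a turn 10.7, either way. A call with a gripper value outside its range is refused whole. The fingers move at their own pace and stop on an object; the grip force is fixed at half the most. Time passes only in rows, so rows that do not move let the fingers close. It gives the time, the measured TCP pose, the force, the opening and the grip force at its end, in the units of the state.
- env.observe(): the state, without advancing time (a new reading comes with each control period).
- env.snapshot(name): name is "side" or "top" or "wrist"; returns the picture (400x640x3 uint8, red, green, blue); there is no depth.
- env.get_calibration(name): a dict with "camera_matrix" (3x3 intrinsics, pixels), "world_from_camera" (4x4, takes a point from camera to world coordinates). Camera axes: x right, y up, looking along -z (the intrinsics and any distortion apply to the point x, -y, -z); pixel columns grow to the right and rows downward; lengths in m; the calibration is good to about 2 mm. The wrist camera is an equidistant fisheye: a pixel r from the principal point sees the ray r / f radians off the axis. A picture is of the moment at which its call begins: read the wrist's pose just before it. get_calibration takes no time and is no camera call; for the wrist camera it gives the pose at the moment of the call.
- env.job_done(): hands the job in; it is judged then, once.
The state is a dict: "clock": time; "joint_pos": joint angles; "qd": joint speeds; "tau": joint torques, N m; "position": TCP position; "eef_rot": TCP orientation; "wrist_force": force on the tool from outside, world axes, zero at the start; "moment": the same for the moment, N m; "width": opening from 0.0 (shut) to 1.0 (fully open); "gripper_force": force on a finger pad.
Only numpy, scipy, OpenCV 4.12 (cv2) and the standard library are available. Lean on these libraries where they do the work, as an engineer would, in place of code of your own. Each camera call takes 0.05 s, during which the arm holds its last target. There are 200 camera calls.

## Task

Pull the drawer of the small white rack unit fully open by its bar handle, and stand the empty tube rack upright on the drawer's floor between the guide ribs, with one end towards the sprung stop plate. Keep hold of the rack and push it lengthwise, smoothly and never to the end of the spring, until the plate's face is level with the lines engraved in the cheeks beside it (half its travel). Finish holding it there, still gripped and pressing steadily, so that a colleague can fasten the clamp; leave everything else where it stands.

Things in the scene. Friction and masses are not known exactly. Their poses are not given: they have to be found in the camera images.
- rack_center (a point): Centre of the empty clear tube rack (loose, 0.1 to 0.2 kg): 134 mm long (own x), 50 mm wide (y), 62 mm high; 31 mm above its underside. Ends alike, either may go first. Long sides open, cross bars 24-28 and 56-60 mm above the underside reach the full 50 mm width at mid-length: grip there from above, across the width. Stands on the worktop, long axis roughly fore-and-aft.
- handle (a point): Middle of the drawer's bar handle, 57 mm above the worktop: 11 mm thick, 110 mm long along the unit's y, 35 mm before the drawer's front (29 mm gap behind the bar), 35 mm below the unit's top. Axes as the unit's; the drawer slides out along -x. The white unit is fixed, 145 mm deep (x), 230 wide (y), 92 high, front to the robot. A tall monitor stands beyond: come from the robot's side.
- drawer (a joint): How far the drawer is pulled out, m: 0 shut, 0.12 at its end stop. It slides stiffly (about 2 N) and stays where it is left.
- bay (a point): Point on the drawer's floor, 11 mm above the worktop, unit's axes; moves with the drawer. Lower the rack with its middle here, long axis along y: 20 mm short of the stop. Bay inside 121x200 mm; ribs 8 mm high along y leave a 60 mm channel centred here. Above the floor: walls 32 mm, front panel 73 mm. Drawer fully out: this point is 58 mm before the unit's shell.
- stop_face (a point): Middle of the face of the sprung stop plate (steel, 52 mm wide, 42 mm high) at the bay's +y (left) end, 22 mm above the floor; pressed, it moves along the bay's +y. Beside it stand two aluminium cheeks, 32 mm high, 64 mm apart, each with a dark line across its top, 8 mm behind the plate's resting face.
- stop (a joint): How far the stop plate is pressed back, m: 0 at rest, 0.016 at its end. The spring pushes back with about 3 N at 0 plus 0.8 N per mm: about 10 N at the engraved lines (0.008).
- rack: The same tube rack; origin at the centre of its underside, axes as above.
- tip_box: Bystander: pipette-tip box with a clear lid, 75x108x66 mm, loose, near the rack; origin at the centre of its underside.
- coplin_jar: Bystander: glass staining jar with lid, 48x56x106 mm, loose; origin at the centre of its underside.
- timer: Bystander: white digital timer, 24x62x63 mm, loose; origin at the centre of its underside.
- strips: Bystander: round test-strip tub, 40 mm across, 108 mm high, loose; origin at the centre of its underside.

How it is judged:
By the outcome, as a careful person would: the job done as asked, in the order asked, and still so for the second after the job is handed in, while the arm keeps its last pose, push and grip.
It also fails if it takes over 61 s, if anything falls off the work surface, if the arm or the gripper's body presses on something with over 40 N, if the wrist force passes 120 N, or if a joint passes its speed limit or range.

## Working session

There is one attempt and no reset: what is moved stays moved. The work goes in short steps, Python scripts to look and compute and a tool call to move; the robot and the scene stay as the last step left them, time stands still between calls to the robot, and variables do not carry over. Pictures are saved under pics/ and viewed, at most 10 in all, crops included, and the job is handed in when it is done.

Besides the shell and the picture viewer there is one more tool, called after "Call:" by a JSON object that holds its "api" and its "payload". step_arm: Moves the arm, as the interface text tells. Its arguments: {"type":"object","properties":{"deltas":{"type":"array"}},"required":["deltas"]}

```bash
mkdir -p pics; python3 - <<'E'
from bench import env
import cv2,numpy as np
s=env.observe(); print({k:np.round(v,3).tolist() for k,v in s.items()})
for n in("top","side"):
    cv2.imwrite(f"pics/{n}0.png",env.snapshot(n)[:,:,::-1])
    c=env.get_calibration(n); print(n,np.round(c["camera_matrix"],1).tolist(),np.round(c["world_from_camera"],3).tolist(),list(c))
E
```

```text
{'clock': 0.0, 'joint_pos': [-1.254, 0.207, 1.543, -0.0, 1.393, -0.151], 'qd': [-0.0, -0.002, 0.002, 0.002, -0.001, 0.001], 'tau': [-0.002, -38.304, -29.159, -0.0, 0.011, 0.0], 'position': [0.259, -0.513, 0.238], 'eef_rot': [-3.054, -0.726, 0.0], 'wrist_force': [-0.394, 0.217, -0.261], 'moment': [-0.009, -0.012, 0.0], 'gripper_force': 0.0, 'width': 1.002}
top [[375.2, 0.0, 317.4], [0.0, 375.2, 199.7], [0.0, 0.0, 1.0]] [[-0.013, 0.988, -0.154, 0.413], [-1.0, -0.01, 0.02, -0.018], [0.018, 0.154, 0.988, 0.973], [0.0, 0.0, 0.0, 1.0]] ['camera_matrix', 'world_from_camera']
side [[418.6, 0.0, 309.5], [0.0, 418.6, 197.9], [0.0, 0.0, 1.0]] [[-0.812, 0.366, -0.454, 0.074], [-0.583, -0.484, 0.652, 0.651], [0.019, 0.795, 0.607, 0.698], [0.0, 0.0, 0.0, 1.0]] ['camera_matrix', 'world_from_camera']
```

View pics/top0.png

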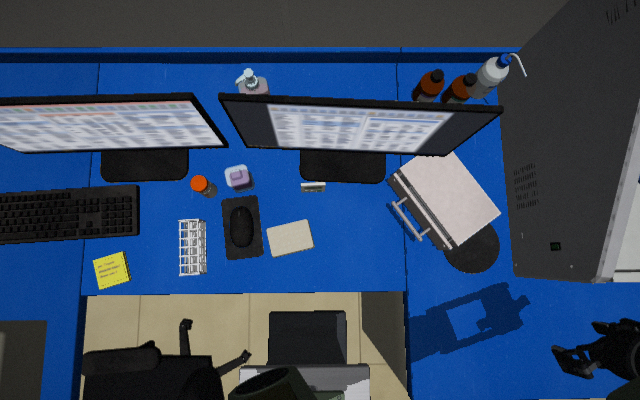

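View pics/side0.png

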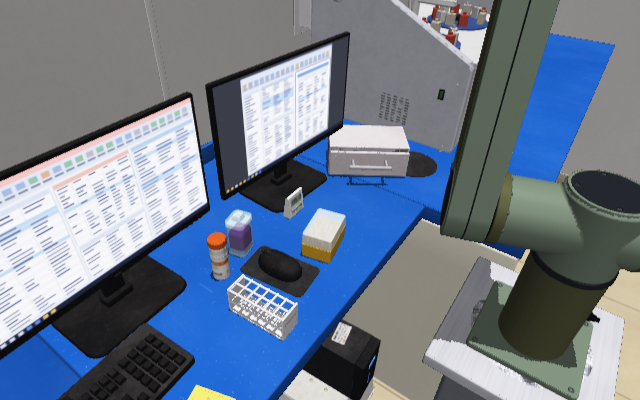

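The top view shows the unit at about (445,200), turned, with its handle at about (406,220). The rack is at about (193,247), the tip box at (290,238), and the strips, jar and timer lie behind them. I'll enlarge both areas.

```bash
python3 - <<'E'
import cv2,numpy as np
a=cv2.imread("pics/top0.png")
def crop(x,y,w,h,k):
    c=cv2.resize(a[y:y+h,x:x+w],None,fx=k,fy=k,interpolation=cv2.INTER_CUBIC)
    for i in range(0,w,10): cv2.putText(c,str(x+i),(i*k,8),0,.3,(0,255,255),1);cv2.line(c,(i*k,10),(i*k,14),(0,255,255),1)
    for i in range(0,h,10): cv2.putText(c,str(y+i),(0,i*k+4),0,.3,(0,255,255),1)
    return c
c=np.hstack([crop(380,145,125,115,4),crop(165,205,60,115-0,4)[:460]]); print(c.shape)
cv2.imwrite("pics/c1.png",c)
E
```

```text
(460, 740, 3)
```

View pics/c1.png

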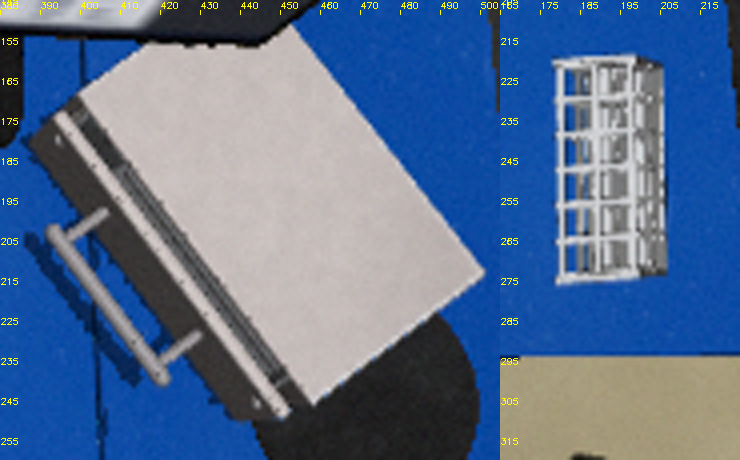

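The crop shows these points in full-image pixels:
- Handle bar ends: (393,202.5) and (420.8,239.5).
- Shell-top corners: (400,168.3), (458.3,246.3) and (501.3,212.8).
- Rack-top corners: (178.8,220.5), (198,219.5), (198.8,274.5) and (179.3,275.8).

```bash
cat > h.py <<'E'
from bench import env
import cv2,numpy as np
from scipy.spatial.transform import Rotation as R
def ray(n,uv,c=None):
    c=c or env.get_calibration(n); K=np.array(c["camera_matrix"]);T=np.array(c["world_from_camera"])
    p=np.array([(uv[0]-K[0,2])/K[0,0],(uv[1]-K[1,2])/K[1,1]])
    if n=="wrist":
        t=np.linalg.norm(p); d=np.r_[p/t*np.sin(t),np.cos(t)]
    else: d=np.r_[p,1]
    return T[:3,3],T[:3,:3]@(d*[1,-1,-1])
def at(n,uv,z,c=None):
    o,d=ray(n,uv,c); return o+d*(z-o[2])/d[2]
def proj(n,P,c=None):
    c=c or env.get_calibration(n); K=np.array(c["camera_matrix"]);T=np.array(c["world_from_camera"])
    q=(T[:3,:3].T@(np.array(P)-T[:3,3]))*[1,-1,-1]
    if n=="wrist":
        r=np.hypot(q[0],q[1]); t=np.arctan2(r,q[2]); xy=q[:2]/r*t
    else: xy=q[:2]/q[2]
    return xy*[K[0,0],K[1,1]]+K[:2,2]
def st():
    s=env.observe(); M=R.from_rotvec(s["eef_rot"]).as_matrix()
    print("t",round(s["clock"],2),"p",np.round(np.array(s["position"])*1e3,1),"F",np.round(s["wrist_force"],1),"w",round(s["width"],3),"g",round(s["gripper_force"],1)); print(np.round(M,3).tolist(), np.round(s["joint_pos"],2))
    return np.array(s["position"]),M
def go(p,yaw=None):
    """tool-frame remaining shift (mm) to p; yaw of tool y axis (deg, world)"""
    q,M=st(); print("tool shift mm",np.round(M.T@(np.array(p)-q)*1e3,1))
    if yaw is not None:
        y=np.r_[np.cos(np.radians(yaw)),np.sin(np.radians(yaw)),0]; z=np.r_[0,0,-1.]; x=np.cross(y,z)
        print("turn deg",np.round(np.degrees(R.from_matrix(M.T@np.c_[x,y,z]).as_rotvec()),1))
E
python3 - <<'E'
from h import *
o=-.4
P=lambda l,z:np.array([at("top",(u+o,v+o),z) for u,v in l])
H=P([(393,202.5),(420.75,239.5)],.059); print("H",H.round(4),"len",np.linalg.norm(H[0]-H[1]),"mid",H.mean(0))
S=P([(400,168.3),(458.3,246.3),(501.3,212.8)],.092); print("S",S.round(4),np.linalg.norm(S[0]-S[1]),np.linalg.norm(S[2]-S[1]))
for d in (H[0]-H[1],S[0]-S[1]): print("yaw of unit y",np.degrees(np.arctan2(d[1],d[0])))
d=S[2]-S[1];print("unit x",np.degrees(np.arctan2(d[1],d[0])), "front mid",(S[0]+S[1])/2)
K=P([(178.75,220.5),(198,219.5),(198.75,274.5),(179.25,275.75)],.062); print("R",K.round(4),"mid",K.mean(0))
for a,b in((0,3),(1,2),(0,1),(3,2)):
    d=K[a]-K[b]; print(np.linalg.norm(d),np.degrees(np.arctan2(d[1],d[0])))
st()
E
```

```text
H [[ 0.5467 -0.2221  0.059 ]
 [ 0.4548 -0.286   0.059 ]] len 0.11187232671682147 mid [ 0.50072792 -0.25404401  0.059     ]
S [[ 0.6252 -0.2354  0.092 ]
 [ 0.4363 -0.364   0.092 ]
 [ 0.5143 -0.4729  0.092 ]] 0.22849282685269576 0.13394110519497163
yaw of unit y 34.81349482912179
yaw of unit y 34.24570784363409
unit x -54.40486482582927 front mid [ 0.53074492 -0.29969719  0.092     ]
R [[0.5077 0.3009 0.062 ]
 [0.5096 0.2546 0.062 ]
 [0.3787 0.2482 0.062 ]
 [0.3764 0.294  0.062 ]] mid [0.44306543 0.27442308 0.062     ]
0.13145049728395114 2.9962743681170148
0.13107070380644018 2.810910510928937
0.04625662465642639 92.36052161262386
0.04582992897440675 92.83028415868026
t 0.1 p [ 258.6 -512.8  238.2] F [-0.8 -0.2 -0.1] w 1.0 g 0.0
[[0.893, 0.45, -0.001], [0.45, -0.893, 0.002], [0.0, -0.002, -1.0]] [-1.25  0.21  1.54  0.    1.39 -0.15]
```

The sizes check out: the bar reads 112 mm, the shell 228 mm wide and the rack 131 mm long. The unit's y axis is at yaw 34.6°. Next I move above the handle with the jaws partly closed.

Call:
{"api": "step_arm", "payload": {"deltas": [[0, 0, 0, 0, 0, -7.9, -0.35], [38.5, -8.4, 9.8, 0, 0, 0, -0.35], [38.5, -8.4, 9.8, 0, 0, 0, -0.35], [38.5, -8.4, 9.8, 0, 0, 0, -0.35], [38.5, -8.4, 9.8, 0, 0, 0, -0.35], [38.5, -8.4, 9.8, 0, 0, 0, -0.35], [38.5, -8.4, 9.8, 0, 0, 0, -0.35], [38.5, -8.4, 9.8, 0, 0, 0, -0.35], [38.5, -8.4, 9.8, 0, 0, 0, -0.35], [38.5, -8.4, 9.8, 0, 0, 0, -0.35]]}}

```text
clock: 1.35
position: [0.5013, -0.2531, 0.1503]
eef_rot: [-2.999, -0.935, 0.001]
wrist_force: [0.3, -1.0, -0.2]
width: 0.327
gripper_force: 0.0
```

Call:
{"api": "step_arm", "payload": {"deltas": [[0, 0, 0, 0, 0, 0, -0.35], [0, 0, 0, 0, 0, 0, -0.35]]}}

```text
clock: 1.6
position: [0.5004, -0.2544, 0.1508]
eef_rot: [-2.999, -0.936, 0.002]
wrist_force: [-0.5, -0.5, 0.1]
width: 0.324
gripper_force: 0.0
```

```bash
python3 - <<'E'
from h import *
go((.5007,-.254,.046),-55.4)
c=env.get_calibration("wrist"); print(np.round(c["camera_matrix"],1).tolist())
im=env.snapshot("wrist")[:,:,::-1].copy()
cv2.imwrite("pics/w1.png",im)
ux=np.array([.568,-.823,0]);uy=np.array([.823,.568,0]);H=np.array([.5007,-.254,.057])
for k in(-.055,0,.055): print(proj("wrist",H+k*uy,c))
p,M=st(); print("tip px",[proj("wrist",p+M@np.array([0,s*.0135,.008]),c) for s in(-1,1)])
E
```

```text
t 1.6 p [ 500.4 -254.4  150.8] F [-0.5 -0.5  0.1] w 0.324 g 0.0
[[0.822, 0.569, -0.001], [0.569, -0.822, -0.0], [-0.001, -0.001, -1.0]] [-0.62  0.27  1.66 -0.    1.21  0.34]
tool shift mm [ 6.000e-01 -1.000e-01  1.048e+02]
turn deg [-0.   0.   0.1]
[[309.7, 0.0, 320.3], [0.0, 309.7, 199.9], [0.0, 0.0, 1.0]]
[318.98396324 267.3036821 ]
[318.97915699 203.62497434]
[319.01952422 131.43909784]
t 1.65 p [ 500.4 -255.   151.1] F [ 0.  -0.4 -0.2] w 0.324 g 0.0
[[0.823, 0.568, -0.0], [0.568, -0.823, -0.0], [-0.0, 0.0, -1.0]] [-0.63  0.27  1.66 -0.    1.21  0.34]
tip px [array([292.81887768, 252.57530478]), array([346.09064741, 252.66600262])]
```

View pics/w1.png

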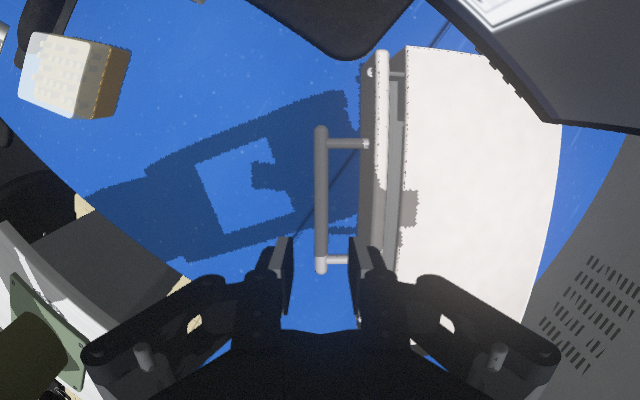

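The wrist view shows the bar centred between the fingers, at column 321 against 319 predicted and rows 125 to 273. So I lower and grip.

Call:
{"api": "step_arm", "payload": {"deltas": [[0.6, 0.6, 15, 0, 0, 0, -0.35], [0, 0, 15, 0, 0, 0, -0.35], [0, 0, 15, 0, 0, 0, -0.35], [0, 0, 15, 0, 0, 0, -0.35], [0, 0, 15, 0, 0, 0, -0.35], [0, 0, 15, 0, 0, 0, -0.35], [0, 0, 13, 0, 0, 0, -0.35], [0, 0, 0, 0, 0, 0, -1], [0, 0, 0, 0, 0, 0, -1], [0, 0, 0, 0, 0, 0, -1]]}}

```text
clock: 2.9
position: [0.5028, -0.2553, 0.0489]
eef_rot: [2.997, 0.935, 0.003]
wrist_force: [2.1, -1.5, 6.1]
width: 0.099
gripper_force: 58.6
```

Call:
{"api": "step_arm", "payload": {"deltas": [[0, 0, 0, 0, 0, 0, -1], [0, 0, 0, 0, 0, 0, -1]]}}

```text
clock: 3.15
position: [0.5027, -0.2551, 0.0489]
eef_rot: [2.997, 0.935, 0.003]
wrist_force: [0.8, -1.6, 5.4]
width: 0.107
gripper_force: 58.7
```

Call:
{"api": "step_arm", "payload": {"deltas": [[0, -5, 0, 0, 0, 0, -1], [0, -10, 0, 0, 0, 0, -1], [0, -13, 0, 0, 0, 0, -1], [0, -15, 0, 0, 0, 0, -1], [0, -15, 0, 0, 0, 0, -1], [0, -15, 0, 0, 0, 0, -1], [0, -13, 0, 0, 0, 0, -1], [0, -11, 0, 0, 0, 0, -1], [0, -9, 0, 0, 0, 0, -1], [0, -6, 0, 0, 0, 0, -1]]}}

```text
clock: 4.4
position: [0.4382, -0.1622, 0.0489]
eef_rot: [2.998, 0.936, 0.001]
wrist_force: [0.8, -2.2, 7.1]
width: 0.101
gripper_force: 59.5
```

Call:
{"api": "step_arm", "payload": {"deltas": [[0, -3, 0, 0, 0, 0, -1], [0, -2, 0, 0, 0, 0, -1], [0, 0, 0, 0, 0, 0, -1]]}}

```text
clock: 4.78
position: [0.4382, -0.162, 0.049]
eef_rot: [2.989, 0.934, 0.007]
wrist_force: [6.7, -12.4, -5.2]
width: 0.104
gripper_force: 58.6
```

```bash
python3 - <<'E'
from h import *
go((.5027-.0682,-.2551+.0988,.0489))
E
```

```text
t 4.78 p [ 438.2 -162.    49. ] F [  6.7 -12.4  -5.2] w 0.104 g 58.6
[[0.822, 0.569, 0.008], [0.569, -0.822, -0.009], [0.001, 0.012, -1.0]] [-0.54  0.23  1.96 -0.    0.94  0.43]
tool shift mm [ 0.3 -6.8 -0. ]
```

Call:
{"api": "step_arm", "payload": {"deltas": [[0, -3, 0, 0, 0, 0, -1], [0, -2, 0, 0, 0, 0, -1], [0, 0, 0, 0, 0, 0, -1]]}}

```text
clock: 5.15
position: [0.4382, -0.162, 0.0491]
eef_rot: [2.979, 0.931, 0.014]
wrist_force: [12.5, -24.0, -19.4]
width: 0.102
gripper_force: 58.3
```

```bash
python3 - <<'E'
from h import *
go((.5027-.0682,-.2551+.0988,.0489))
im=env.snapshot("top")[:,:,::-1]; cv2.imwrite("pics/top1.png",im)
x,y,w,h,k=360,140,150,115,5
c=cv2.resize(im[y:y+h,x:x+w],None,fx=k,fy=k,interpolation=cv2.INTER_CUBIC)
cv2.imwrite("pics/c2.png",c)
E
```

```text
t 5.15 p [ 438.2 -162.    49.1] F [ 12.5 -24.  -19.4] w 0.102 g 58.3
[[0.822, 0.569, 0.015], [0.57, -0.822, -0.017], [0.003, 0.022, -1.0]] [-0.54  0.23  1.97 -0.01  0.92  0.43]
tool shift mm [ 0.2 -6.8  0.1]
```

View pics/c2.png

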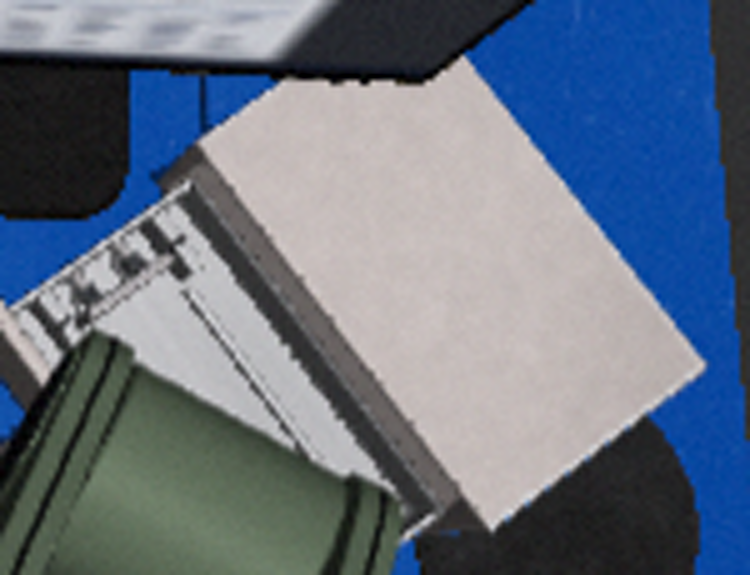

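The tool stayed put while the force rose, so the drawer is at its end stop, and the picture shows the bay open. I ease off, release and rise.

Call:
{"api": "step_arm", "payload": {"deltas": [[0, 3, 0, 0, 0, 0, -1], [0, 3, 0, 0, 0, 0, -1], [0, 2.5, 0, 0, 0, 0, -1], [0, 0, 0, 0, 0, 0, -0.7], [0, 0, 0, 0, 0, 0, -0.4], [0, 0, 0, 0, 0, 0, -0.35], [0, 0, 0, 0, 0, 0, -0.35]]}}

```text
clock: 6.08
position: [0.4358, -0.16, 0.0473]
eef_rot: [-2.997, -0.935, 0.003]
wrist_force: [-0.8, 2.0, 1.0]
width: 0.326
gripper_force: 0.6
```

```bash
python3 - <<'E'
from h import *
go((.436,-.1585,.15),-55.4)
E
```

```text
t 6.08 p [ 435.8 -160.    47.3] F [-0.8  2.   1. ] w 0.326 g 0.6
[[0.823, 0.569, -0.003], [0.569, -0.823, 0.002], [-0.001, -0.003, -1.0]] [-0.54  0.24  1.96  0.    0.95  0.43]
tool shift mm [   0.9   -1.4 -102.7]
turn deg [-0.2  0.1  0.1]
```

Call:
{"api": "step_arm", "payload": {"deltas": [[0, 0, -10, 0, 0, 0, -0.35], [0, 0, -20, 0, 0, 0, -0.35], [0, 0, -40, 0, 0, 0, -0.35], [0, 0, -40, 0, 0, 0, -0.35], [0, 0, -40, 0, 0, 0, 0], [15.7, -22, 0, 0, 0, 0, 0.5], [31.6, -44.1, 0, 0, 0, 0, 1], [31.6, -44.1, 0, 0, 0, 0, 1], [31.6, -44.1, 0, 0, 0, 0, 1], [31.6, -44.1, 0, 0, 0, 0, 1]]}}

```text
clock: 7.32
position: [0.4413, 0.0845, 0.1989]
eef_rot: [2.999, 0.935, 0.003]
wrist_force: [-0.1, -0.5, -0.2]
width: 0.997
gripper_force: 0.0
```

Call:
{"api": "step_arm", "payload": {"deltas": [[31.6, -44.1, 0, 0, 0, 0, 1], [31.6, -44.1, 0, 0, 0, 0, 1], [31.6, -44.1, 0, 0, 0, 0, 1], [15.7, -22, 0, 0, 0, 0, 1], [0, 0, 0, 0, 0, 10.6, 1], [0, 0, 0, 0, 0, 10.6, 1], [0, 0, 0, 0, 0, 10.5, 1], [0, 0, 0, 0, 0, 0, 1]]}}

```text
clock: 8.32
position: [0.4445, 0.2727, 0.1986]
eef_rot: [-3.14, -0.084, -0.001]
wrist_force: [-0.5, -0.2, -0.4]
width: 1.002
gripper_force: 0.0
```

```bash
python3 - <<'E'
from h import *
go((.443,.2744,.031),-87.1)
c=env.get_calibration("wrist")
w=env.snapshot("wrist")[:,:,::-1].copy(); t=env.snapshot("top")[:,:,::-1].copy()
cv2.imwrite("pics/w2.png",w);cv2.imwrite("pics/top2.png",t)
l=np.array([np.cos(np.radians(2.9)),np.sin(np.radians(2.9)),0]);n=np.array([-l[1],l[0],0]);C=np.array([.443,.2744,.062])
for a,b in((1,1),(1,-1),(-1,-1),(-1,1)): print("pred rack corner",proj("wrist",C+a*.067*l+b*.025*n,c).round(1))
x,y,ww,h,k=358,145,112,100,5
cc=cv2.resize(t[y:y+h,x:x+ww],None,fx=k,fy=k,interpolation=cv2.INTER_CUBIC)
for i in range(0,ww,10): cv2.putText(cc,str(x+i),(i*k,8),0,.3,(0,0,255),1);cv2.line(cc,(i*k,10),(i*k,14),(0,0,255),1)
for i in range(0,h,10): cv2.putText(cc,str(y+i),(0,i*k+4),0,.3,(0,0,255),1)
cv2.imwrite("pics/c3.png",cc)
E
```

```text
t 8.32 p [444.5 272.7 198.6] F [-0.5 -0.2 -0.4] w 1.002 g 0.0
[[0.999, 0.054, 0.001], [0.054, -0.999, 0.0], [0.001, -0.0, -1.0]] [ 0.38  0.13  1.72 -0.    1.29  1.9 ]
tool shift mm [ -1.6  -1.7 167.6]
turn deg [-0.  -0.   0.2]
pred rack corner [288.4 118.5]
pred rack corner [346.  118.6]
pred rack corner [342.7 260. ]
pred rack corner [291.5 259.8]
```

View pics/w2.png

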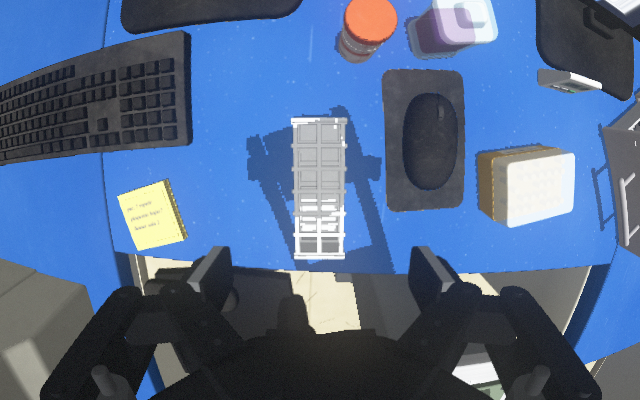

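View pics/c3.png

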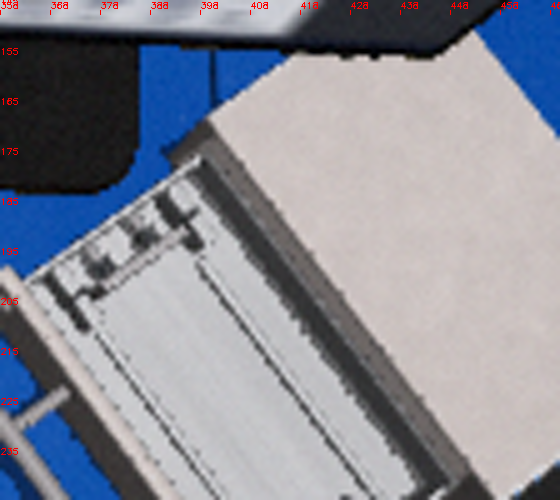

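In the wrist view the rack corners are at (292,118), (346,118), (344,258) and (294,258), within 2 px of my prediction. Nothing stands in the fingers' way. In the bay crop the plate's top edge runs from about (377,204.4) to (396,192.6), and the ribs start at (377,212) and (398,198). I grip the rack while computing the bay.

Call:
{"api": "step_arm", "payload": {"deltas": [[0, 0, 15, 0, 0, 0.2, 1], [0, 0, 25, 0, 0, 0, 1], [0, 0, 30, 0, 0, 0, 1], [0, 0, 30, 0, 0, 0, 1], [0, 0, 30, 0, 0, 0, 1], [0, 0, 20, 0, 0, 0, 1], [0, 0, 12, 0, 0, 0, 1], [0, 0, 8.5, 0, 0, 0, 1], [0, 0, 0, 0, 0, 0, 1], [0, 0, 0, 0, 0, 0, -1]]}}

```text
clock: 9.68
position: [0.4452, 0.273, 0.0283]
eef_rot: [-3.14, -0.076, -0.002]
wrist_force: [-1.1, -0.2, 0.6]
width: 0.818
gripper_force: 0.0
```

Call:
{"api": "step_arm", "payload": {"deltas": [[0, 0, 0, 0, 0, 0, -1], [0, 0, 0, 0, 0, 0, -1], [0, 0, 0, 0, 0, 0, -1], [0, 0, 0, 0, 0, 0, -1]]}}

```text
clock: 10.18
position: [0.4452, 0.273, 0.029]
eef_rot: [-3.14, -0.075, -0.003]
wrist_force: [-1.3, -0.4, 5.2]
width: 0.545
gripper_force: 60.4
```

```bash
python3 - <<'E'
from h import *
st()
ux=np.array([.568,-.823,0]);uy=np.array([.823,.568,0]);o=-.4
A=lambda u,v,z:at("top",(u+o,v+o),z)
S=(A(400,168.3,.092)+A(458.3,246.3,.092))/2
uv=lambda P:np.round([(P-S)@ux*1e3,(P-S)@uy*1e3],1)
for n,p in dict(pl1=(377,204.4,.054),pl2=(396,192.6,.054),ribA=(377,212,.019),ribA2=(401,245,.019),ribB=(398,198,.019),ribB2=(432,245,.019),chA=(374.5,210,.043),chB=(397.5,194,.043),chA0=(367,200,.043),chB0=(391.5,184,.043)).items(): print(n,uv(A(*p)))
print("shell",S)
E
```

```text
t 10.18 p [445.2 273.   29. ] F [-1.3 -0.4  5.2] w 0.545 g 60.4
[[0.999, 0.048, 0.002], [0.048, -0.999, 0.001], [0.002, -0.001, -1.0]] [0.38 0.37 1.83 0.   0.94 1.91]
pl1 [-88.9  76.3]
pl2 [-32.3  72.7]
ribA [-92.7  61. ]
ribA2 [-93.3 -41.7]
ribB [-26.4  58.8]
ribB2 [-28.8 -87.5]
chA [-100.    68.7]
chB [-28.1  67.8]
chA0 [-100.3  100. ]
chB0 [-25.   97.1]
shell [ 0.53074492 -0.29969719  0.092     ]
```

The channel centre comes out 59.5 mm before the shell, against 58 stated. The plate face is at +74.5 mm, so the bay is at about (0.487, -0.258). I lift the rack and carry it over.

Call:
{"api": "step_arm", "payload": {"deltas": [[0, 0, -10, 0, 0, 0, -1], [0, 0, -25, 0, 0, 0, -1], [0, 0, -40, 0, 0, 0, -1], [0, 0, -40, 0, 0, 0, -1], [0, 0, -25, 0, 0, 0, -1], [0, 12, 0, 0, 0, 0, -1], [2, 28, 0, 0, 0, 0, -1], [2, 45, 0, 0, 0, 0, -1], [2, 50, 0, 0, 0, 0, -1], [2, 50, 0, 0, 0, 0, -1]]}}

```text
clock: 11.42
position: [0.4597, 0.0862, 0.1658]
eef_rot: [3.14, 0.076, -0.005]
wrist_force: [1.5, -0.3, -2.5]
width: 0.542
gripper_force: 61.6
```

Call:
{"api": "step_arm", "payload": {"deltas": [[2, 50, 0, 0, 0, 0, -1], [2, 50, 0, 0, 0, 0, -1], [2, 50, 0, 0, 0, 0, -1], [2, 50, 0, 0, 0, 0, -1], [0, 50, 0, 0, 0, 0, -1], [0, 45, 0, 0, 0, 0, -1], [0, 30, 0, 0, 0, -10.5, -1], [0, 16, 0, 0, 0, -10.5, -1], [0, 6, 0, 0, 0, -10.5, -1], [0, 0, 0, 0, 0, 0, -1]]}}

```text
clock: 12.68
position: [0.4894, -0.2572, 0.1657]
eef_rot: [-3.001, -0.919, 0.004]
wrist_force: [0.0, -0.4, -1.3]
width: 0.541
gripper_force: 61.6
```

```bash
python3 - <<'E'
from h import *
T=np.array([.4866,-.2578,.041]); go(T,-55.7)
c=env.get_calibration("wrist")
w=env.snapshot("wrist")[:,:,::-1].copy()
cv2.imwrite("pics/w3.png",cv2.resize(w[60:340,200:480],None,fx=2,fy=2,interpolation=cv2.INTER_CUBIC))
a=np.radians(34.3);uy=np.array([np.cos(a),np.sin(a),0]);ux=np.array([uy[1],-uy[0],0])
B=T*[1,1,0]
f=lambda u,v,z:((proj("wrist",B+u*ux+v*uy+[0,0,z],c)-[200,60])*2).round(0)
print("crop px: plate top",f(-.026,.087,.054),f(.026,.087,.054),"ribs",[f(s*.03,v,.019) for s in(-1,1) for v in(.06,.08)],"cheek in",f(-.032,.087,.043),f(.032,.087,.043))
E
```

```text
t 12.68 p [ 489.4 -257.2  165.7] F [ 0.  -0.4 -1.3] w 0.541 g 61.6
[[0.829, 0.56, -0.003], [0.56, -0.829, 0.002], [-0.001, -0.003, -1.0]] [-0.64  0.23  1.67 -0.    1.24  0.34]
tool shift mm [ -2.4  -0.7 124.7]
turn deg [-0.2  0.1 -0.3]
crop px: plate top [169.  69.] [302.  68.] ribs [array([170., 134.]), array([170.,  90.]), array([303., 133.]), array([303.,  89.])] cheek in [158.  71.] [314.  70.]
```

View pics/w3.png

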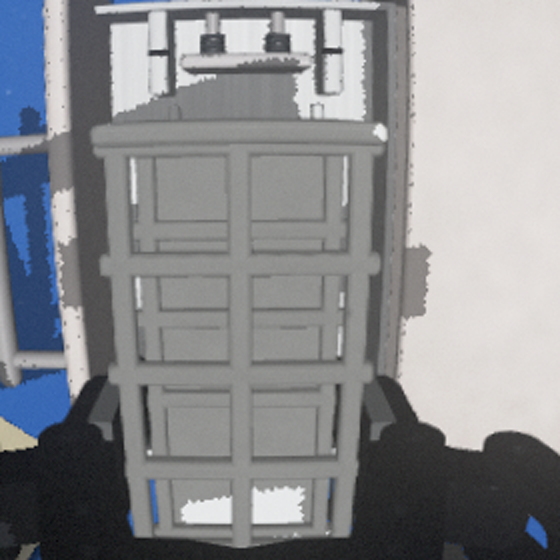

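In the wrist crop the plate's front edge runs from (183,70) to (312,68), between cheeks whose inner edges are at columns 172 and 323. The rack's leading top bar runs from (93,137) to (385,132). I compare the plate's sideways position with the rack's own in this view.

```bash
python3 - <<'E'
from h import *
p,M=st(); c=env.get_calibration("wrist")
f=lambda x,y,z:np.round(M.T@(at("wrist",(200+(x-.5)/2,60+(y-.5)/2),z,c)-p)*1e3,1)
print("cam in tool",np.round(M.T@(np.array(c["world_from_camera"])[:3,3]-p)*1e3,1), np.round(M.T@np.array(c["world_from_camera"])[:3,:3],3).tolist())
for n,a in dict(plL=(183,70,.054),plR=(312,68,.054),chL=(172,93,.043),chR=(323,95,.043),rkL=(93,137,.199),rkR=(385,132,.199),bar2L=(102,265,.199),bar2R=(380,264,.199),bar3L=(108,374,.199),bar3R=(381,374,.199),mid0=(239,150,.199),mid1=(242,545,.199),lineL=(148,50,.043),lineR=(345,50,.043),shell1=(412,20,.092),shell2=(405,340,.092)).items(): print(n,f(*a))
E
```

```text
t 12.72 p [ 489.5 -256.8  165.9] F [-0.3  0.8 -0.5] w 0.544 g 61.6
[[0.829, 0.56, -0.003], [0.56, -0.829, 0.002], [-0.001, -0.003, -1.0]] [-0.64  0.23  1.67 -0.    1.24  0.34]
cam in tool [  66.8    0.8 -134.6] [[0.0, 0.964, 0.267], [1.0, -0.0, -0.0], [-0.0, 0.267, -0.964]]
plL [ 84.1 -21.9 111.9]
plR [ 85.   28.7 111.7]
chL [ 75.4 -27.6 122.9]
chR [ 74.7  34.6 122.7]
rkL [ 63.3 -23.7 -33.1]
rkR [ 64.1  24.6 -33.2]
bar2L [ 41.4 -23.1 -33.1]
bar2R [ 41.6  24.7 -33.2]
bar3L [ 21.  -23.4 -33. ]
bar3R [ 21.   26.3 -33.2]
mid0 [ 60.7   0.5 -33.2]
mid1 [-18.3   1.  -33.1]
lineL [ 93.7 -37.4 122.9]
lineR [ 93.9  43.6 122.7]
shell1 [100.5  58.7  73.6]
shell2 [-13.8  61.3  73.7]
```

Relative to the rack, the plate centre is 2.7 mm further towards +tool y, and the yaw matches. The gap ahead is about 18.5 mm. I correct sideways and lower.

Call:
{"api": "step_arm", "payload": {"deltas": [[-1, 1.3, 0, 0, 0, 0, -1], [-1, 1.3, 10, 0, 0, 0, -1], [0, 0, 20, 0, 0, 0, -1], [0, 0, 25, 0, 0, 0, -1], [0, 0, 20, 0, 0, 0, -1], [0, 0, 15, 0, 0, 0, -1], [0, 0, 10, 0, 0, 0, -1], [0, 0, 5, 0, 0, 0, -1], [0, 0, 5, 0, 0, 0, -1], [0, 0, 4, 0, 0, 0, -1]]}}

```text
clock: 13.98
position: [0.4911, -0.2606, 0.0538]
eef_rot: [3.002, 0.925, 0.001]
wrist_force: [-0.0, -0.1, -1.9]
width: 0.546
gripper_force: 61.6
```

Call:
{"api": "step_arm", "payload": {"deltas": [[0, 0, 2, 0, 0, 0, -1], [0, 0, 2, 0, 0, 0, -1], [0, 0, 2, 0, 0, 0, -1], [0, 0, 0, 0, 0, 0, -1]]}}

```text
clock: 14.48
position: [0.491, -0.26, 0.0488]
eef_rot: [-3.002, -0.925, -0.001]
wrist_force: [-2.2, 3.8, 3.8]
width: 0.545
gripper_force: 63.4
```

Contact came at about rib height with a sideways push towards -ux, so the rack's edge is on the rib nearer the shell. I raise it, shift it back and try again.

Call:
{"api": "step_arm", "payload": {"deltas": [[0, 0, -5, 0, 0, 0, -1], [0, -1.6, -1, 0, 0, 0, -1], [0, -1.6, 0, 0, 0, 0, -1], [0, 0, 3, 0, 0, 0, -1], [0, 0, 3, 0, 0, 0, -1], [0, 0, 0, 0, 0, 0, -1]]}}

```text
clock: 15.22
position: [0.4885, -0.2574, 0.047]
eef_rot: [-3.001, -0.925, 0.001]
wrist_force: [0.5, -0.5, -0.6]
width: 0.542
gripper_force: 62.9
```

Call:
{"api": "step_arm", "payload": {"deltas": [[0, 0, 2, 0, 0, 0, -1], [0, 0, 2, 0, 0, 0, -1], [0, 0, 0, 0, 0, 0, -1]]}}

```text
clock: 15.6
position: [0.4888, -0.2576, 0.0433]
eef_rot: [-3.002, -0.925, 0.0]
wrist_force: [-0.9, 0.4, -1.9]
width: 0.542
gripper_force: 62.9
```

```bash
python3 - <<'E'
from h import *
go((.4866,-.2578,.040),-55.7)
print(env.observe()["moment"])
E
```

```text
t 15.6 p [ 488.8 -257.6   43.3] F [-0.9  0.4 -1.9] w 0.542 g 62.9
[[0.827, 0.563, -0.0], [0.563, -0.827, 0.0], [-0.0, -0.0, -1.0]] [-0.64  0.4   1.74 -0.    1.    0.33]
tool shift mm [-2.  -1.   3.3]
turn deg [-0.   0.  -0.1]
[ 0.04048463  0.0075823  -0.043182  ]
```

Call:
{"api": "step_arm", "payload": {"deltas": [[0, 0, 1.5, 0, 0, 0, -1], [0, 0, 1, 0, 0, 0, -1], [0, 0, 0, 0, 0, 0, -1]]}}

```text
clock: 15.98
position: [0.4889, -0.2576, 0.041]
eef_rot: [-3.002, -0.925, 0.0]
wrist_force: [-0.0, -0.4, -1.4]
width: 0.543
gripper_force: 62.9
```

Call:
{"api": "step_arm", "payload": {"deltas": [[0, 0, 1, 0, 0, 0, -1], [0, 0, 0, 0, 0, 0, -1]]}}

```text
clock: 16.23
position: [0.489, -0.2578, 0.0402]
eef_rot: [3.002, 0.925, 0.0]
wrist_force: [-0.7, 0.3, -0.8]
width: 0.543
gripper_force: 63.1
```

Call:
{"api": "step_arm", "payload": {"deltas": [[0, 0, 1, 0, 0, 0, -1], [0, 0, 0, 0, 0, 0, -1]]}}

```text
clock: 16.48
position: [0.4892, -0.258, 0.0401]
eef_rot: [3.002, 0.925, 0.0]
wrist_force: [-2.5, 1.1, 5.8]
width: 0.544
gripper_force: 63.2
```

Call:
{"api": "step_arm", "payload": {"deltas": [[0, 0, 0.5, 0, 0, 0, -1], [0, 0, 0, 0, 0, 0, -1]]}}

```text
clock: 16.73
position: [0.4892, -0.258, 0.04]
eef_rot: [3.002, 0.925, 0.0]
wrist_force: [-3.2, 1.5, 7.9]
width: 0.542
gripper_force: 63.3
```

The rack is seated at TCP z = 0.040, exactly the height expected on the floor. I ease the downward load and push along +x.

Call:
{"api": "step_arm", "payload": {"deltas": [[0, 0, -0.9, 0, 0, 0, -1], [2, 0, 0, 0, 0, 0, -1], [3, 0, 0, 0, 0, 0, -1], [3, 0, 0, 0, 0, 0, -1], [3, 0, 0, 0, 0, 0, -1], [2, 0, 0, 0, 0, 0, -1], [1, 0, 0, 0, 0, 0, -1], [0, 0, 0, 0, 0, 0, -1]]}}

```text
clock: 17.73
position: [0.5, -0.2505, 0.0401]
eef_rot: [3.002, 0.925, -0.003]
wrist_force: [-4.9, -1.3, 6.3]
width: 0.545
gripper_force: 63.3
```

```bash
cat >> h.py <<'E'
def pf():
    s=env.observe(); p,M=np.array(s["position"]),R.from_rotvec(s["eef_rot"]).as_matrix()
    print(round(s["clock"],2),"tool pos rel start mm",np.round(M.T@(p-[.4892,-.258,.040])*1e3,1),"F tool",np.round(M.T@s["wrist_force"],1))
E
python3 -c "from h import *; pf()"
```

```text
17.73 tool pos rel start mm [13.2 -0.2 -0.1] F tool [-4.8 -1.6 -6.3]
```

Call:
{"api": "step_arm", "payload": {"deltas": [[1, 0, -0.4, 0, 0, 0, -1], [1.5, 0, 0, 0, 0, 0, -1], [1, 0, 0, 0, 0, 0, -1], [0.5, 0, 0, 0, 0, 0, -1], [0, 0, 0, 0, 0, 0, -1]]}}

```text
clock: 18.35
position: [0.5038, -0.2478, 0.0401]
eef_rot: [3.002, 0.925, -0.001]
wrist_force: [-3.5, -2.3, 4.7]
width: 0.54
gripper_force: 63.2
```

```bash
python3 -c "from h import *; pf()"
```

```text
18.35 tool pos rel start mm [17.8 -0.2 -0.1] F tool [-4.2 -0.1 -4.7]
```

Call:
{"api": "step_arm", "payload": {"deltas": [[1, 0, 0, 0, 0, 0, -1], [1, 0, 0, 0, 0, 0, -1], [0, 0, 0, 0, 0, 0, -1]]}}

```text
clock: 18.73
position: [0.5055, -0.2466, 0.0401]
eef_rot: [3.002, 0.925, -0.001]
wrist_force: [-2.3, -0.5, 5.8]
width: 0.54
gripper_force: 63.2
```

```bash
python3 -c "from h import *; pf()"
```

```text
18.73 tool pos rel start mm [19.9 -0.2 -0.1] F tool [-2.2 -0.9 -5.8]
```

Call:
{"api": "step_arm", "payload": {"deltas": [[1, 0, 0, 0, 0, 0, -1], [0.5, 0, 0, 0, 0, 0, -1], [0, 0, 0, 0, 0, 0, -1]]}}

```text
clock: 19.1
position: [0.5057, -0.2465, 0.0401]
eef_rot: [3.001, 0.926, -0.005]
wrist_force: [-6.7, -3.9, 6.9]
width: 0.544
gripper_force: 63.3
```

```bash
python3 -c "from h import *; pf()"
```

```text
19.1 tool pos rel start mm [20.1 -0.3 -0.1] F tool [-7.8 -0.5 -6.9]
```

Call:
{"api": "step_arm", "payload": {"deltas": [[1, 0, 0, 0, 0, 0, -1], [0.5, 0, 0, 0, 0, 0, -1], [0, 0, 0, 0, 0, 0, -1]]}}

```text
clock: 19.48
position: [0.5066, -0.2459, 0.0401]
eef_rot: [3.001, 0.926, -0.006]
wrist_force: [-8.7, -4.3, 7.3]
width: 0.536
gripper_force: 63.3
```

```bash
python3 -c "from h import *; pf()"
```

```text
19.48 tool pos rel start mm [21.2 -0.3 -0.1] F tool [-9.7 -1.3 -7.3]
```

Call:
{"api": "step_arm", "payload": {"deltas": [[1, 0, 0, 0, 0, 0, -1], [0.5, 0, 0, 0, 0, 0, -1], [0, 0, 0, 0, 0, 0, -1]]}}

```text
clock: 19.85
position: [0.5075, -0.2452, 0.04]
eef_rot: [3.001, 0.926, -0.007]
wrist_force: [-10.0, -4.3, 8.3]
width: 0.538
gripper_force: 63.3
```

```bash
python3 -c "from h import *; pf()"
```

```text
19.85 tool pos rel start mm [22.3 -0.3 -0.1] F tool [-10.7  -2.1  -8.2]
```

Contact came at about 20.0 mm, with the friction force near 3 to 4 N. The target is about 28.0 mm.

Call:
{"api": "step_arm", "payload": {"deltas": [[0.7, 0, -0.3, 0, 0, 0, -1], [1, 0, 0, 0, 0, 0, -1], [1, 0, 0, 0, 0, 0, -1], [1, 0, 0, 0, 0, 0, -1], [0.6, 0, 0, 0, 0, 0, -1], [0, 0, 0, 0, 0, 0, -1]]}}

```text
clock: 20.6
position: [0.5105, -0.2431, 0.0401]
eef_rot: [3.001, 0.926, -0.009]
wrist_force: [-10.4, -5.7, 6.4]
width: 0.541
gripper_force: 63.3
```

```bash
python3 -c "from h import *; pf()"
```

```text
20.6 tool pos rel start mm [26.  -0.3 -0.2] F tool [-11.9  -1.1  -6.3]
```

Call:
{"api": "step_arm", "payload": {"deltas": [[0.7, 0, 0, 0, 0, 0, -1], [0.7, 0, 0, 0, 0, 0, -1], [0.4, 0, 0, 0, 0, 0, -1], [0, 0, 0, 0, 0, 0, -1]]}}

```text
clock: 21.1
position: [0.5116, -0.2423, 0.0401]
eef_rot: [3.001, 0.926, -0.01]
wrist_force: [-12.2, -6.7, 7.2]
width: 0.542
gripper_force: 63.3
```

```bash
python3 - <<'E'
from h import *
pf()
w=env.snapshot("wrist")[:,:,::-1]
cv2.imwrite("pics/w4.png",cv2.resize(w[20:140,250:400],None,fx=5,fy=5,interpolation=cv2.INTER_CUBIC))
E
```

```text
21.1 tool pos rel start mm [27.3 -0.3 -0.3] F tool [-13.9  -1.4  -7.1]
```

View pics/w4.png

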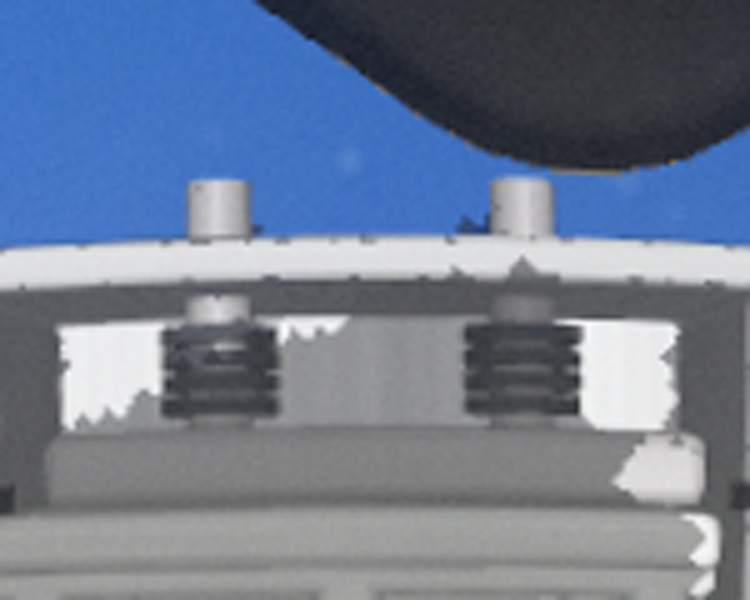

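In the crop the engraved lines are at rows about 499 (left) and 494 (right), on the cheek tops. The plate's front top edge is at about row 505, touching the rack's end bar. I correct for the height difference.

```bash
python3 - <<'E'
from h import *
s=env.observe();p,M=np.array(s["position"]),R.from_rotvec(s["eef_rot"]).as_matrix(); c=env.get_calibration("wrist")
f=lambda x,y,z:np.round(M.T@(at("wrist",(250+(x-2)/5,20+(y-2)/5),z,c)-p)*1e3,1)
for n,a in dict(lineL=(7,499,.043),lineR=(742,494,.043),pl_L=(60,506,.054),pl_R=(690,502,.054),rackL=(100,515,.073),rackR=(700,513,.073)).items(): print(n,f(*a))
pf()
E
```

```text
lineL [ 66.  -28.7  -3.3]
lineR [66.6 34.1 -3.3]
pl_L [ 65.4 -22.  -14.3]
pl_R [ 65.8  27.1 -14.3]
rackL [ 64.9 -15.7 -33.3]
rackR [ 65.3  23.6 -33.3]
21.15 tool pos rel start mm [27.3 -0.4 -0.3] F tool [-13.8  -1.6  -7.4]
```

The image says 0.7 mm remains and so does the force record (27.3 of 28.0), so I make a last small push and hold.

Call:
{"api": "step_arm", "payload": {"deltas": [[0.4, 0, 0, 0, 0, 0, -1], [0.5, 0, 0, 0, 0, 0, -1], [0, 0, 0, 0, 0, 0, -1], [0, 0, 0, 0, 0, 0, -1], [0, 0, 0, 0, 0, 0, -1], [0, 0, 0, 0, 0, 0, -1]]}}

```text
clock: 21.9
position: [0.5122, -0.2419, 0.0401]
eef_rot: [3.001, 0.926, -0.01]
wrist_force: [-12.9, -6.7, 7.9]
width: 0.54
gripper_force: 63.3
```

```bash
python3 - <<'E'
from h import *
pf()
w=env.snapshot("wrist")[:,:,::-1]; t=env.snapshot("side")[:,:,::-1]
a=cv2.resize(w[90:140,245:405],None,fx=5,fy=5,interpolation=cv2.INTER_CUBIC); b=cv2.resize(t[90:215,260:460],None,fx=2.6,fy=2.6)
cv2.imwrite("pics/w5.png",np.vstack([a,cv2.copyMakeBorder(b,0,0,0,800-b.shape[1],cv2.BORDER_CONSTANT)]))
E
```

```text
21.9 tool pos rel start mm [28.  -0.4 -0.3] F tool [-14.4  -1.8  -7.8]
```

View pics/w5.png

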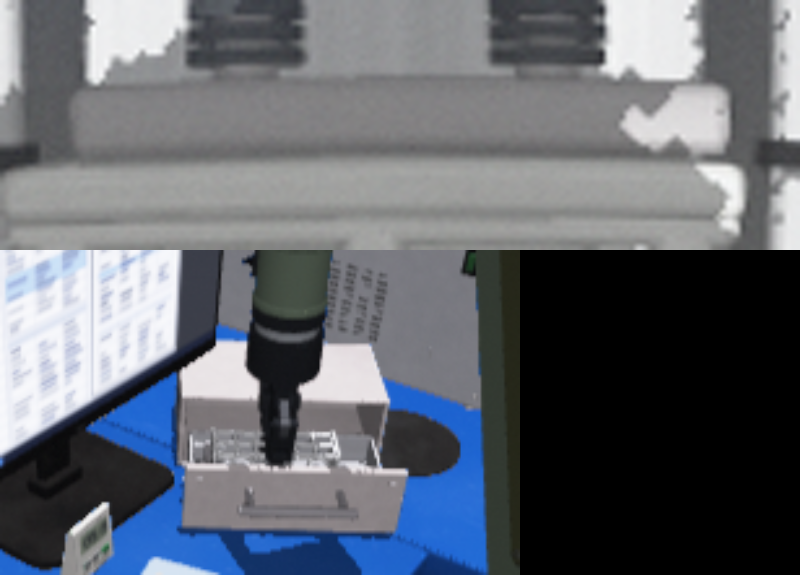

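The lines are at about row 154 on both sides and the plate's front edge is at about row 154 too, so they are level. The side view shows the rack upright in the fully open drawer. I hand the job in.

```bash
python3 -c "
from h import *
pf(); print(env.job_done())"
```

```text
22.0 tool pos rel start mm [28.  -0.3 -0.3] F tool [-14.3  -1.1  -8. ]
the job is handed in; nothing more can be done
None
```

I handed the job in at 22 s: the drawer is at its end stop, and the rack stands between the ribs, still gripped and pressing steadily, with the stop plate's face level with the engraved lines (about 8 mm of travel).

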